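# Votive cups onto their matching coasters

### The job

Stand each of the four frosted-glass votive cups upright in the middle of the cork coaster of its own shape: square on square, six-sided on six-sided, the larger round cup on the larger round coaster and the smaller round cup on the smaller; which way each cup is turned and the order do not matter. It is glass: set each cup down gently, never drop it or tip it over, and let go of them all at the end. Leave the orange ice grip case and the steel bottle opener where they lie.

Things in the scene. Friction and masses are not known exactly. Their poses are not given: they have to be found in the camera images.
- cup_round_large: Open frosted-glass votive cup standing upright, loose, 80 to 250 g, with a low candle inside well below the rim; the larger of the two round ones: straight-sided, 62 mm outer diameter, 62 mm tall, wall 5 mm. Origin: centre of its underside; z up.
- cup_round_small: Open frosted-glass votive cup standing upright, loose, 80 to 250 g, with a low candle inside well below the rim; the smaller of the two round ones: straight-sided, 44 mm outer diameter, 50 mm tall, wall 4 mm. Origin: centre of its underside; z up.
- cup_square: Open frosted-glass votive cup standing upright, loose, 80 to 250 g, with a low candle inside well below the rim; square seen from above: 52 x 52 mm outside, 56 mm tall, wall 6 mm. Origin: centre of its underside; z up. x and y are square to its flat sides.
- cup_hex: Open frosted-glass votive cup standing upright, loose, 80 to 250 g, with a low candle inside well below the rim; six-sided seen from above: 56 mm across the flats, 65 mm across corners, 58 mm tall, wall 6 mm. Origin: centre of its underside; z up. x points square to one of its flat sides, so flats face 0, 60, 120 ... degrees from x.
- coaster_round_large: Flat cork coaster, 6 mm thick, stuck to the bench by its non-slip foot (it cannot be moved); the larger round one, 100 mm diameter. Origin: centre of its underside; z up.
- coaster_round_small: Flat cork coaster, 6 mm thick, stuck to the bench by its non-slip foot (it cannot be moved); the smaller round one, 74 mm diameter. Origin: centre of its underside; z up.
- coaster_square: Flat cork coaster, 6 mm thick, stuck to the bench by its non-slip foot (it cannot be moved); square, 84 x 84 mm. Origin: centre of its underside; z up. x and y are square to its sides.
- coaster_hex: Flat cork coaster, 6 mm thick, stuck to the bench by its non-slip foot (it cannot be moved); six-sided, 88 mm across the flats. Origin: centre of its underside; z up. x points square to one of its sides.
- grip_case: Bystander: orange ice grip case, a closed box 100 (x) x 64 (y) x 36 mm tall with rounded edges and a black zip line, loose, about 280 g. Origin: centre of its underside; z up.
- opener: Bystander: flat steel bottle opener lying on the bench, 110 mm long (x, from -55 at the handle end to +54 at the head with its opening), 36 mm wide at the head, 5 mm thick, loose, 70 g. Origin: centre of its underside; z up.
Mind the look-alikes: they are no part of the job. Leave any green look-alike of the coaster_square alone.

How it is judged:
By the outcome, as a careful person would: the job done as asked, in the order asked, and still so for the second after the job is handed in, with the robot touching nothing.
It also fails if it takes over 112 s, if anything falls off the work surface, if the arm or the gripper's body presses on something with over 40 N, if the wrist force passes 120 N, or if a joint passes its speed limit or range.

### The arm

A 6-joint arm with a two-finger parallel gripper is mounted at the origin on the work surface. World frame = base frame: x ahead of the robot, y to its left, z up, the work surface at z = 0. Lengths are in m, angles in degrees, forces in N, time in s.
With the tool pointing down it reaches from about 0.35 to 0.875 m from the base axis. Payload 4.2 kg.
Tool frame: the origin (TCP) lies midway between the tips of the shut fingers; the grasp point (between the pads) lies 19 mm behind it (r.pinch_z is the distance from the TCP to the grasp point, in m); z points along the fingers, y is the line along which they close (so a half turn about z gives the same grasp; the last joint's range is limited). The gripper opens to 87 mm and grips with 3 to 60 N. Pads are 19 mm wide; open, the fingers measure 117 mm over their backs; the gripper's body (75 mm by 190 mm) begins 51 mm behind the grasp point.
Start: joints at [82.54, 22.042, 0.453, 0, -68.411, -14.817], TCP at [0.237, 0.578, 0.188] pointing down, gripper open.
Joint ranges: [-179.83, 179.83], [-69.29, 118.12], [-61.27, 80.66], [-181.25, 117.63], [-171.15, -9.14], [-177.46, 177.46]. Speed limits (degrees/s): [159.86, 159.86, 180, 180, 180, 180].

### API

Orientations are given as a 3x3 rotation matrix whose columns are the frame's x, y, z axes.
In Python, from station import r, imaging, models gives the robot as it stands. The module is installed in compiled form; this text tells all that it offers.
- The arm moves only by the tool apply_moves, never from a script. Its argument "moves" is a list of rows, each a list of 2 entries, a list of its own where there are three numbers: the shift along the tool's x, y, z in m, then the turn about the tool's z in degrees. A call has 1 to 5 rows; each row shifts and turns the commanded pose from where the row before left it, along the tool's axes as they then stand; what a row does not reach is not made up. A row lasts 1/12 s, in which the tool goes at most 41.7 mm and 7.16 degrees, less where a joint would pass 70% of its speed; a pose out of reach is approached as far as the arm can. A call is refused whole if a number of a shift passes 0.0417 or a number of a turn 7.16, either way. A call with a gripper value outside its range is refused whole. "hand" is the finger opening in m, from 0 to 0.087, set as the call begins (left out, the last holds). The fingers move at their own pace and stop on an object; the grip force is fixed at half the most. Time passes only in rows, so rows that do not move let the fingers close. It gives the time, the measured TCP pose, the force, the opening and the grip force at its end, in the units of the state.
- r.sense(): the state, without advancing time (a new reading comes with each control period).
- imaging.capture(name): name is "side" or "top" or "wrist"; returns a dict with "frame" (400x640x3 uint8, blue, green, red), "intrinsics" (3x3 intrinsics, pixels), "eye" and "orientation" of the camera in the world. Camera axes: x right, y down, z forward; pixel columns grow to the right and rows downward; lengths in m; the calibration is good to about 2 mm. A picture is of the moment at which its call begins. There is no depth.
- r.finish_job(): hands the job in; it is judged then, once.
Trained networks look in a picture, given as the dict that the camera call returned (one of the last four; its "shot" number tells which), for a name from the list of things; names that differ only in an ending like _2 or _b are one class to them, and where a whole thing is asked for, a point or a joint stands for the part that bears it (a point fixed in the world has none). Each returns a list of dicts, best first, with "confidence" (0 to 1); they miss things now and then, are a little off and sometimes report something else, mostly with a low value. They report only what shows in the picture. A call takes as long as a camera call. They do not tell look-alikes from the thing itself.
- models.cut_out(picture, target): "region" (400x640 bool, what is visible of it) and "extent" ([left, top, width, height] as shares, 0 to 1, of the picture: columns of its width, rows of its height, round what is visible of it).
- models.place_of(picture, target): "at" ([column, row] as shares, 0 to 1, of the picture: columns of its width, rows of its height: a listed point, or the origin of a listed thing).
The state is a dict: "time_s": time; "joints": joint angles; "joint_velocities": joint speeds; "effort": joint torques, N m; "tcp_pos": TCP position; "ee_rot": TCP orientation; "wrist_force": force on the tool from outside, world axes, zero at the start; "moment": the same for the moment, N m; "gripper_width": opening from 0.0 (shut) to 1.0 (fully open); "gripper_force": force on a finger pad.
Only numpy, scipy, OpenCV 4.12 (cv2) and the standard library are available. Lean on these libraries where they do the work, as an engineer would, in place of code of your own. Each camera call takes 0.05 s, during which the arm holds its last target. There are 200 camera calls.

## Working session

There is one attempt and no reset: what is moved stays moved. The work goes in short steps, Python scripts to look and compute and a tool call to move; the robot and the scene stay as the last step left them, time stands still between calls to the robot, and variables do not carry over. Pictures are saved under pics/ and viewed, at most 14 in all, crops included, and the job is handed in when it is done.

Besides the shell and the picture viewer there is one more tool, called after ">>>" as name([rows], argument=value, ...), one row to a line, values as JSON. apply_moves: Moves the arm, as the interface text tells. Its arguments: {"type":"object","properties":{"moves":{"type":"array"},"hand":{"type":"number"}},"required":["moves"]}

```bash
mkdir -p pics; cat > h.py <<'E'
import numpy as np, cv2
from station import r, imaging, models
def ray(p,uv,z):
    K=np.array(p["intrinsics"]);R=np.array(p["orientation"]);e=np.array(p["eye"])
    d=R@np.linalg.inv(K)@np.array([uv[0],uv[1],1.0]); return e+d*(z-e[2])/d[2]
def proj(p,X):
    K=np.array(p["intrinsics"]);R=np.array(p["orientation"]);e=np.array(p["eye"])
    c=K@(R.T@(np.array(X)-e)); return c[:2]/c[2]
E
python3 - <<'E'
from h import *
s=r.sense();print({k:np.round(s[k],3).tolist() for k in("time_s","tcp_pos","ee_rot","gripper_width","wrist_force")})
names="cup_round_large cup_round_small cup_square cup_hex coaster_round_large coaster_round_small coaster_square coaster_hex grip_case opener".split()
for c in("top","side"):
    p=imaging.capture(c);cv2.imwrite(f"pics/{c}0.png",p["frame"]);print(c,np.round(p["eye"],3),np.round(p["orientation"],2).tolist(),np.round(p["intrinsics"],1).tolist())
    for n in names:
        for d in models.place_of(p,n)[:3]:
            uv=np.array(d["at"])*[640,400];print(n,round(d["confidence"],2),uv.round(1),ray(p,uv,0)[:2].round(3))
E
```

```text
{'time_s': 0.0, 'tcp_pos': [0.237, 0.578, 0.187], 'ee_rot': [[0.925, -0.379, -0.001], [-0.379, -0.925, -0.002], [0.0, 0.002, -1.0]], 'gripper_width': 1.002, 'wrist_force': [-0.214, -0.593, 0.079]}
top [ 0.243 -0.     0.989] [[-0.01, -0.98, 0.19], [-1.0, 0.02, 0.01], [-0.01, -0.19, -0.98]] [[399.1, 0.0, 323.0], [0.0, 399.1, 203.3], [0.0, 0.0, 1.0]]
cup_round_large 0.97 [368.8 119.3] [ 0.656 -0.114]
cup_round_small 0.78 [281.5 194.3] [0.458 0.114]
cup_round_small 0.62 [168.1 174.1] [0.516 0.406]
cup_square 0.8 [169.7 174.6] [0.514 0.402]
cup_square 0.34 [360.9 194.9] [ 0.453 -0.087]
cup_hex 0.72 [363.9 193.9] [ 0.456 -0.095]
coaster_round_large 0.77 [211.5 228.4] [0.373 0.289]
coaster_round_small 0.75 [489.5 166.2] [ 0.523 -0.417]
coaster_square 0.89 [455.1 295.6] [ 0.202 -0.306]
coaster_square 0.76 [455.5 229.8] [ 0.361 -0.319]
coaster_square 0.66 [379.9 246.3] [ 0.323 -0.13 ]
coaster_hex 0.62 [293.1 123.5] [0.648 0.085]
grip_case 0.74 [421.1 134.1] [ 0.612 -0.248]
side [ 0.058 -0.818  0.597] [[0.9, -0.25, 0.35], [-0.43, -0.48, 0.76], [-0.02, -0.84, -0.54]] [[376.0, 0.0, 323.1], [0.0, 376.0, 193.2], [0.0, 0.0, 1.0]]
cup_round_large 0.91 [409.2 194.7] [ 0.663 -0.106]
cup_round_small 0.59 [427.2 227.7] [ 0.611 -0.251]
cup_round_small 0.55 [314.8 176.5] [0.466 0.115]
cup_square 0.66 [293.9 138.3] [0.514 0.41 ]
cup_hex 0.9 [344.6 213.4] [ 0.455 -0.101]
coaster_round_large 0.89 [268.6 158.5] [0.376 0.299]
coaster_round_small 0.91 [443.7 286.7] [ 0.515 -0.424]
coaster_square 0.94 [301.5 231.4] [ 0.321 -0.118]
coaster_square 0.78 [350.9 279.2] [ 0.352 -0.318]
coaster_square 0.66 [284.4 299.7] [ 0.204 -0.306]
coaster_hex 0.59 [369.2 165.7] [0.652 0.095]
opener 0.7 [329.4 150.6] [0.587 0.254]
```

View pics/top0.png

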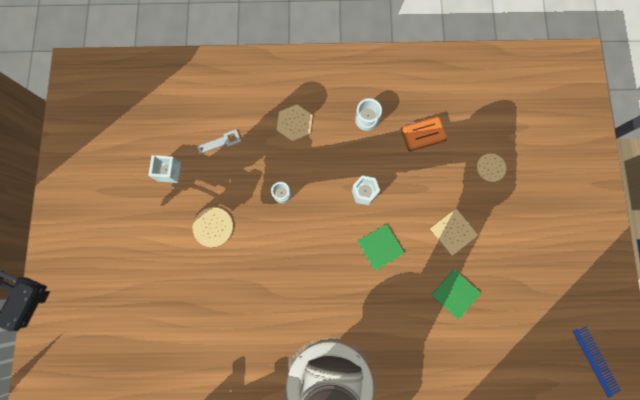

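View pics/side0.png

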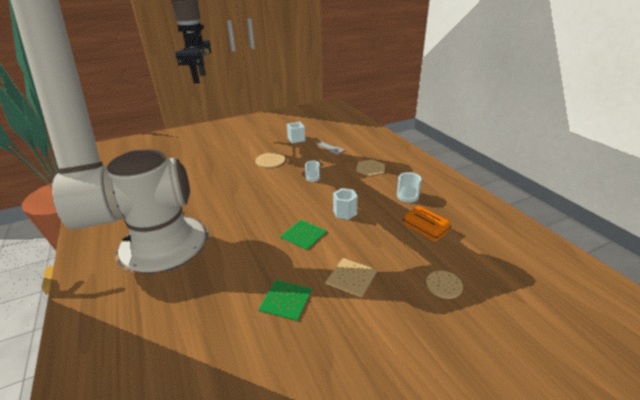

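Top view: cups are square (165,168), small round (281,192), hex (366,190) and large round (368,113). Coasters are large round (213,227), hex (294,122), small round (491,167) and cork square (455,231). The green look-alikes are at (381,246) and (457,294), with the case at (424,133) and the opener at (220,142). The side view agrees with this. Next I fit each outline in both views.

```bash
cat >> h.py <<'E'
from scipy.optimize import minimize
def poly(kind,s):
    if kind=="round": a=np.arange(0,360,6);q=s/2
    elif kind=="square": a=np.arange(45,360,90);q=s/2*2**.5
    else: a=np.arange(30,360,60);q=s/2/np.cos(np.pi/6)
    return q*np.c_[np.cos(np.radians(a)),np.sin(np.radians(a))]
T={"cup_round_large":("round",.062,.062),"cup_round_small":("round",.044,.05),"cup_square":("square",.052,.056),"cup_hex":("hex",.056,.058),
"coaster_round_large":("round",.1,.006),"coaster_round_small":("round",.074,.006),"coaster_square":("square",.084,.006),"coaster_hex":("hex",.088,.006)}
def sil(p,n,x,S=8,z0=0):
    k,s,h=T[n];P=poly(k,s);c,d=np.cos(x[2]),np.sin(x[2]);P=P@np.array([[c,d],[-d,c]])+x[:2]
    pts=[proj(p,[*q,z]) for q in P for z in(z0,z0+h)]
    hull=cv2.convexHull(np.float32(pts))
    return hull
def mask(p,n,guess):
    best=None
    g=proj(p,[*guess,T[n][2]/2])
    nm=[n]+[m for m in T if m[:3]==n[:3] and m!=n]
    for m in nm:
        for d in models.cut_out(p,m):
            M=np.array(d["region"]).astype(np.uint8)
            if M.sum()<20: continue
            v,u=np.nonzero(M);e=np.hypot(u.mean()-g[0],v.mean()-g[1])
            if e<15 and (best is None): best=(M,d["confidence"],m)
        if best: return best
def fit(ps,n,guess,z0=0):
    ms=[(p,mask(p,n,guess)) for p in ps];ms=[(p,b) for p,b in ms if b]
    def cost(x):
        t=0
        for p,b in ms:
            h=sil(p,n,x,z0=z0);I=np.zeros((400,640),np.float32)
            big=np.zeros((400*4,640*4),np.uint8) if False else None
            o=np.floor(h.min((0,1))-8).astype(int);w=(np.ceil(h.max((0,1))+8)-o).astype(int)
            c=np.zeros((w[1]*8,w[0]*8),np.uint8);cv2.fillConvexPoly(c,np.int32(np.round((h-o+.5)*8*16)),1,shift=4)
            c=c.reshape(w[1],8,w[0],8).mean((1,3))
            M=b[0]; J=np.zeros((w[1],w[0]));y0,x0=max(o[1],0),max(o[0],0)
            sub=M[y0:o[1]+w[1],x0:o[0]+w[0]];J[y0-o[1]:y0-o[1]+sub.shape[0],x0-o[0]:x0-o[0]+sub.shape[1]]=sub
            inter=np.minimum(c,J).sum();t+=1-inter/(c.sum()+M.sum()-inter)
        return t/len(ms)
    best=None
    sym={"round":1,"square":90,"hex":60}[T[n][0]]
    for a in ([0] if sym==1 else np.arange(0,sym,15)):
        x0=np.array([*guess,np.radians(a)])
        q=minimize(cost,x0,method="Nelder-Mead",options=dict(initial_simplex=x0+np.array([[0,0,0],[.01,0,0],[0,.01,0],[0,0,.2]]),xatol=1e-4,fatol=1e-4))
        if best is None or q.fun<best.fun: best=q
    return best.x,best.fun,[(b[2],round(b[1],2)) for _,b in ms],sym
E
cat > fit0.py <<'E'
from h import *
G={"cup_round_large":(.660,-.110),"cup_round_small":(.462,.114),"cup_square":(.514,.406),"cup_hex":(.455,-.098),"coaster_round_large":(.375,.293),"coaster_round_small":(.519,-.42),"coaster_square":(.356,-.318),"coaster_hex":(.65,.09)}
ps=[imaging.capture(c) for c in("top","side")]
for n,g in G.items():
    for q in ([ps[0]],[ps[1]],ps):
        try:
            x,f,m,s=fit(q,n,g);print(n,x[:2].round(4),round(np.degrees(x[2])%s,1),round(f,3),m)
        except Exception as e: print(n,"fail",repr(e)[:80])
f=ps[0]["frame"];cv2.imwrite("pics/crop.png",cv2.resize(f[90:320,140:520],None,fx=2.1,fy=2.1,interpolation=cv2.INTER_CUBIC))
E
python3 fit0.py
```

```text
cup_round_large [ 0.6551 -0.1067] 0.4 0.043 [('cup_round_large', 0.79)]
cup_round_large [ 0.6546 -0.1108] 0.1 0.063 [('cup_round_large', 0.83)]
cup_round_large [ 0.6559 -0.1075] 0.7 0.069 [('cup_round_large', 0.79), ('cup_round_large', 0.83)]
cup_round_small [0.4551 0.1142] 0.9 0.197 [('cup_round_small', 0.87)]
cup_round_small [0.4587 0.1087] 0.3 0.136 [('cup_round_small', 0.49)]
cup_round_small [0.4577 0.1129] 0.8 0.18 [('cup_round_small', 0.87), ('cup_round_small', 0.49)]
cup_square [0.5224 0.4054] 88.8 0.046 [('cup_square', 0.62)]
cup_square [0.5192 0.3975] 81.6 0.088 [('cup_square', 0.73)]
cup_square [0.522  0.4051] 83.9 0.091 [('cup_square', 0.62), ('cup_square', 0.73)]
cup_hex [ 0.4582 -0.0936] 49.2 0.039 [('cup_hex', 0.63)]
cup_hex [ 0.4573 -0.096 ] 40.0 0.058 [('cup_hex', 0.85)]
cup_hex [ 0.4583 -0.0938] 47.7 0.061 [('cup_hex', 0.63), ('cup_hex', 0.85)]
coaster_round_large [0.3776 0.2867] 0.2 0.031 [('coaster_round_large', 0.79)]
coaster_round_large [0.3776 0.2819] 0.3 0.075 [('coaster_round_large', 0.83)]
coaster_round_large [0.3777 0.2854] 0.9 0.074 [('coaster_round_large', 0.79), ('coaster_round_large', 0.83)]
coaster_round_small [ 0.52   -0.4179] 0.2 0.063 [('coaster_round_small', 0.79)]
coaster_round_small [ 0.5189 -0.4209] 0.6 0.044 [('coaster_round_small', 0.9)]
coaster_round_small [ 0.5193 -0.4197] 0.9 0.075 [('coaster_round_small', 0.79), ('coaster_round_small', 0.9)]
coaster_square [ 0.3563 -0.3107] 35.2 0.039 [('coaster_square', 0.93)]
coaster_square [ 0.3561 -0.3138] 35.9 0.106 [('coaster_square', 0.95)]
coaster_square [ 0.3563 -0.3114] 34.9 0.08 [('coaster_square', 0.93), ('coaster_square', 0.95)]
coaster_hex [0.6493 0.0828] 25.3 0.077 [('coaster_hex', 0.83)]
coaster_hex [0.6471 0.0773] 24.7 0.092 [('coaster_hex', 0.57)]
coaster_hex [0.6492 0.0808] 25.3 0.107 [('coaster_hex', 0.83), ('coaster_hex', 0.57)]
```

View pics/crop.png

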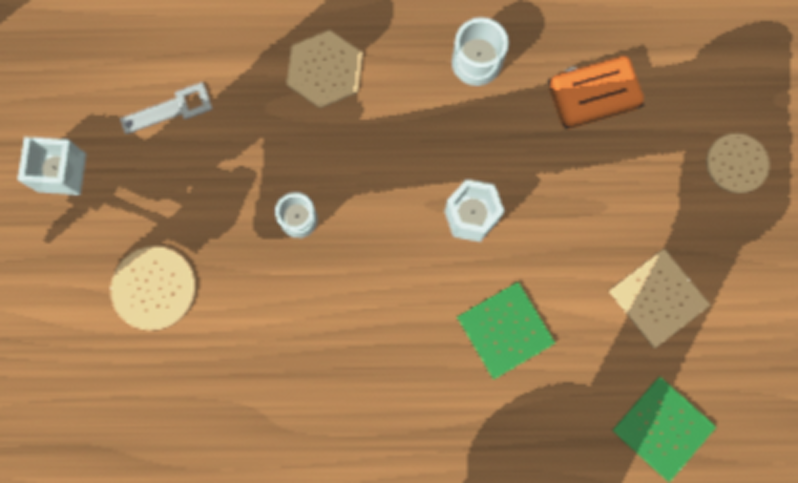

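Candidates on the crop: cork square coaster (658,298), with green look-alikes at (507,329) and (665,428) that I reject. The large round cup (480,50) and small round cup (296,214) are clearly different sizes, and so are coasters (153,288) and (738,163). I start with the square cup at (52,165): hover, then check with the wrist camera.

```bash
cat > plan.py <<'E'
import sys; from h import *
def plan(x,y,z,yaw,sym):
    s=r.sense();R=np.array(s["ee_rot"]);p=np.array(s["tcp_pos"])
    cur=np.degrees(np.arctan2(R[1,0],R[0,0]));d=(yaw-cur+sym/2)%sym-sym/2
    n=int(np.ceil(abs(d)/7.1));t=-d;c=np.radians(cur+d)
    D=np.array([x,y,z])-p;L=[np.cos(c)*D[0]+np.sin(c)*D[1],np.sin(c)*D[0]-np.cos(c)*D[1],-D[2]]
    k=int(np.ceil(np.linalg.norm(L)/.040))
    print("t",round(s["time_s"],2),"at",p.round(4),"yaw",round(cur,1),"w",round(s["gripper_width"],3),"j",np.round(s["joints"],0))
    print("turn",round(t,2),"rows",n,"| shift",np.round(L,4),"rows",max(k,1),"each",np.round(np.array(L)/max(k,1),5))
if __name__=="__main__": plan(*map(float,sys.argv[1:]))
E
python3 plan.py .521 .403 .15 -4 180
```

```text
t 2.8 at [0.2369 0.5784 0.1879] yaw -22.3 w 1.0 j [ 83.  22.   0.  -0. -68. -15.]
turn -18.28 rows 3 | shift [0.2957 0.1551 0.0379] rows 9 each [0.03285 0.01723 0.00422]
```

>>> apply_moves([
  [[0, 0, 0], -6.1],
  [[0, 0, 0], -6.1],
  [[0, 0, 0], -6.1],
  [[0.0328, 0.0172, 0.0042], 0],
  [[0.0328, 0.0172, 0.0042], 0],
], hand=0.087)

```text
time_s: 3.22
tcp_pos: [0.2994, 0.5402, 0.1796]
ee_rot: [[0.998, -0.065, 0.0], [-0.065, -0.998, 0.001], [0.0, -0.001, -1.0]]
wrist_force: [1.3, 0.2, 0.3]
gripper_width: 0.996
gripper_force: 0.0
```

>>> apply_moves([
  [[0.0328, 0.0172, 0.0042], 0],
  [[0.0328, 0.0172, 0.0042], 0],
  [[0.0328, 0.0172, 0.0042], 0],
  [[0.0328, 0.0172, 0.0042], 0],
  [[0.0328, 0.0172, 0.0042], 0],
])

```text
time_s: 3.63
tcp_pos: [0.459, 0.4413, 0.1586]
ee_rot: [[0.998, -0.069, 0.0], [-0.069, -0.998, 0.0], [0.0, -0.0, -1.0]]
wrist_force: [0.8, 0.2, 0.4]
gripper_width: 1.002
gripper_force: 0.0
```

>>> apply_moves([
  [[0.0328, 0.0172, 0.0042], 0],
  [[0.0328, 0.0172, 0.0042], 0],
  [[0, 0, 0], 0],
])

```text
time_s: 3.88
tcp_pos: [0.5248, 0.3993, 0.1486]
ee_rot: [[0.997, -0.076, -0.001], [-0.076, -0.997, -0.002], [-0.0, 0.002, -1.0]]
wrist_force: [0.1, 1.1, -0.0]
gripper_width: 0.998
gripper_force: 0.0
```

```bash
cat > wfit.py <<'E'
import sys; from h import *
n=sys.argv[1];g=(float(sys.argv[2]),float(sys.argv[3]));out=sys.argv[4] if len(sys.argv)>4 else None
s=r.sense();print(np.round(s["tcp_pos"],4))
for c in("wrist","top"):
    p=imaging.capture(c)
    if c=="wrist" and out: cv2.imwrite(out,p["frame"]);print("eye",np.round(p["eye"],3),"tcp px",proj(p,s["tcp_pos"]).round(0))
    try: x,f,m,sy=fit([p],n,g);print(c,x[:2].round(4),round(np.degrees(x[2])%sy,1),round(f,3),m)
    except Exception as e:
        print(c,repr(e)[:80])
        for d in models.place_of(p,n): print(np.array(d["at"])*[640,400],d["confidence"],proj(p,[*g,0]))
E
sed -i 's/if e<15 and/if e<(60 if p["eye"][2]<.5 else 15) and/' h.py
python3 wfit.py cup_square .521 .403 pics/w1.png; python3 plan.py .521 .403 .15 -4 180
```

```text
[0.5248 0.3993 0.1486]
eye [0.592 0.395 0.345] tcp px [329. 227.]
wrist [0.5211 0.4052] 84.7 0.031 [('cup_square', 0.74)]
top [0.5201 0.4051] 84.8 0.052 [('cup_square', 0.68)]
t 4.08 at [0.5202 0.4038 0.1502] yaw -4.0 w 0.996 j [ 52.  27.   2.  -0. -66.  34.]
turn 0.05 rows 1 | shift [0.0008 0.0008 0.0002] rows 1 each [0.00085 0.00077 0.0002 ]
```

View pics/w1.png

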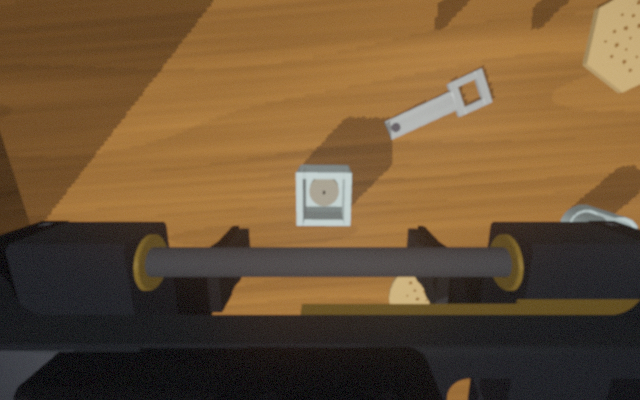

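The wrist view shows the square cup centred between the fingers at (323,197). The wrist fit (0.521,0.405) agrees with the top fit, so I descend and grip.

>>> apply_moves([
  [[0.001, -0.0015, 0.033], 1.3],
  [[0, 0, 0.033], 0],
  [[0, 0, 0.033], 0],
  [[0, 0, 0.033], 0],
  [[0, 0, 0], 0],
])

```text
time_s: 4.5
tcp_pos: [0.5164, 0.4022, 0.0112]
ee_rot: [[0.996, -0.091, -0.01], [-0.091, -0.996, -0.009], [-0.009, 0.01, -1.0]]
wrist_force: [-1.5, -0.9, -1.0]
gripper_width: 0.999
gripper_force: 0.0
```

>>> apply_moves([
  [[0, 0, 0], 0],
  [[0, 0, 0], 0],
  [[0, 0, 0], 0],
  [[0, 0, 0], 0],
  [[0, 0, 0], 0],
], hand=0.04)

```text
time_s: 4.92
tcp_pos: [0.5225, 0.4059, 0.0203]
ee_rot: [[0.996, -0.092, 0.002], [-0.092, -0.996, 0.003], [0.002, -0.003, -1.0]]
wrist_force: [0.9, 0.0, 0.2]
gripper_width: 0.708
gripper_force: 0.0
```

>>> apply_moves([
  [[0, 0, 0], 0],
  [[0, 0, 0], 0],
  [[0, 0, 0], 0],
  [[0, 0, 0], 0],
])

```text
time_s: 5.25
tcp_pos: [0.522, 0.4049, 0.0191]
ee_rot: [[0.996, -0.092, 0.001], [-0.092, -0.996, 0.0], [0.001, -0.0, -1.0]]
wrist_force: [-1.8, -1.4, 5.5]
gripper_width: 0.583
gripper_force: 30.0
```

>>> apply_moves([
  [[0, 0, -0.015], 0],
  [[0, 0, -0.03], 0],
  [[0, 0, -0.035], 0],
  [[0, 0, -0.03], 0],
  [[0, 0, -0.015], 0],
])

```text
time_s: 5.67
tcp_pos: [0.5232, 0.4061, 0.147]
ee_rot: [[0.996, -0.092, 0.004], [-0.092, -0.996, 0.004], [0.004, -0.004, -1.0]]
wrist_force: [1.3, 0.3, -1.4]
gripper_width: 0.584
gripper_force: 30.0
```

```bash
python3 plan.py .356 -.311 .14 -5.3 180
```

```text
t 5.67 at [0.5232 0.4061 0.147 ] yaw -5.3 w 0.584 j [ 52.  27.   2.   0. -65.  33.]
turn 0.04 rows 1 | shift [-0.1002  0.7295  0.007 ] rows 19 each [-0.00527  0.03839  0.00037]
```

>>> apply_moves([
  [[-0.005, 0.02, 0], 0],
  [[-0.005, 0.038, 0], 0],
  [[-0.005, 0.038, 0], 0],
  [[-0.005, 0.038, 0], 0],
  [[-0.005, 0.038, 0], 0],
])

```text
time_s: 6.08
tcp_pos: [0.4797, 0.2341, 0.142]
ee_rot: [[0.996, -0.092, -0.002], [-0.092, -0.996, -0.001], [-0.002, 0.001, -1.0]]
wrist_force: [1.4, -0.4, -1.2]
gripper_width: 0.584
gripper_force: 30.0
```

>>> apply_moves([
  [[-0.005, 0.038, 0], 0],
  [[-0.005, 0.038, 0], 0],
  [[-0.005, 0.038, 0], 0],
  [[-0.005, 0.038, 0], 0],
  [[-0.005, 0.038, 0], 0],
])

```text
time_s: 6.5
tcp_pos: [0.4373, 0.0473, 0.1425]
ee_rot: [[0.996, -0.092, -0.001], [-0.092, -0.996, 0.0], [-0.001, -0.0, -1.0]]
wrist_force: [0.7, 0.5, -2.2]
gripper_width: 0.585
gripper_force: 30.0
```

>>> apply_moves([
  [[-0.005, 0.038, 0], 0],
  [[-0.005, 0.038, 0], 0],
  [[-0.005, 0.038, 0], 0],
  [[-0.005, 0.038, 0], 0],
  [[-0.005, 0.038, 0], 0],
])

```text
time_s: 6.92
tcp_pos: [0.395, -0.1393, 0.1427]
ee_rot: [[0.996, -0.092, -0.0], [-0.092, -0.996, 0.001], [-0.0, -0.001, -1.0]]
wrist_force: [1.7, -0.4, -2.4]
gripper_width: 0.586
gripper_force: 30.0
```

>>> apply_moves([
  [[-0.005, 0.038, 0], 0],
  [[-0.005, 0.038, 0], 0],
  [[-0.005, 0.038, 0], 0],
  [[-0.005, 0.038, 0], 0],
  [[-0.005, 0.0255, 0], 0],
])

```text
time_s: 7.33
tcp_pos: [0.354, -0.3148, 0.1424]
ee_rot: [[0.996, -0.094, -0.0], [-0.094, -0.996, 0.0], [-0.0, -0.0, -1.0]]
wrist_force: [1.7, -0.3, -2.0]
gripper_width: 0.583
gripper_force: 30.0
```

>>> apply_moves([
  [[0, 0, 0], 0],
  [[0, 0, 0], 0],
  [[0, 0, 0], 0],
])

```text
time_s: 7.58
tcp_pos: [0.3545, -0.3119, 0.1424]
ee_rot: [[0.996, -0.093, -0.001], [-0.093, -0.996, 0.001], [-0.001, -0.001, -1.0]]
wrist_force: [0.1, 0.8, -1.9]
gripper_width: 0.583
gripper_force: 30.0
```

```bash
python3 wfit.py coaster_square .356 -.311 pics/w2.png; python3 plan.py .356 -.311 .03 -5.3 180
```

```text
[ 0.3545 -0.3119  0.1424]
eye [ 0.422 -0.318  0.339] tcp px [329. 227.]
wrist [ 0.3571 -0.3106] 36.1 0.443 [('coaster_square', 0.63)]
top ZeroDivisionError('division by zero')
[380.416 247.52 ] 0.79 [452.5532468 231.904388 ]
t 7.98 at [ 0.3554 -0.3119  0.1433] yaw -5.2 w 0.586 j [-22.  10. -24.  -0. -56. 106.]
turn 0.09 rows 1 | shift [ 0.0005 -0.0009  0.1133] rows 3 each [ 0.00017 -0.0003   0.03776]
```

View pics/w2.png

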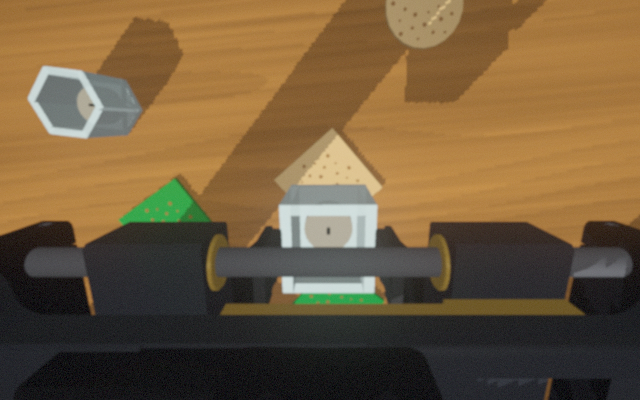

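The cup hangs at (328,235) and the cork coaster's far corner shows at (335,130), centred on it. I lower it slowly.

>>> apply_moves([
  [[0.0005, -0.001, 0.03], 0],
  [[0, 0, 0.03], 0],
  [[0, 0, 0.025], 0],
  [[0, 0, 0.015], 0],
  [[0, 0, 0.005], 0],
])

```text
time_s: 8.4
tcp_pos: [0.3539, -0.3103, 0.0357]
ee_rot: [[0.996, -0.092, -0.005], [-0.092, -0.996, 0.002], [-0.005, -0.002, -1.0]]
wrist_force: [-0.2, 0.1, -1.2]
gripper_width: 0.582
gripper_force: 30.0
```

>>> apply_moves([
  [[0, 0, 0], 0],
  [[0, 0, 0], 0],
  [[0, 0, 0.005], 0],
  [[0, 0, 0], 0],
  [[0, 0, 0], 0],
])

```text
time_s: 8.82
tcp_pos: [0.356, -0.3116, 0.0337]
ee_rot: [[0.996, -0.092, 0.001], [-0.092, -0.996, -0.0], [0.001, 0.0, -1.0]]
wrist_force: [-0.6, -0.5, -2.6]
gripper_width: 0.584
gripper_force: 30.0
```

>>> apply_moves([
  [[0, 0, 0.003], 0],
  [[0, 0, 0.002], 0],
  [[0, 0, 0], 0],
  [[0, 0, 0], 0],
])

```text
time_s: 9.15
tcp_pos: [0.3556, -0.3114, 0.0281]
ee_rot: [[0.996, -0.092, -0.0], [-0.092, -0.996, 0.0], [-0.0, -0.0, -1.0]]
wrist_force: [0.6, -0.2, -2.1]
gripper_width: 0.582
gripper_force: 30.0
```

>>> apply_moves([
  [[0, 0, 0.001], 0],
  [[0, 0, 0.001], 0],
  [[0, 0, 0], 0],
  [[0, 0, 0], 0],
])

```text
time_s: 9.48
tcp_pos: [0.3557, -0.3114, 0.0261]
ee_rot: [[0.996, -0.092, -0.0], [-0.092, -0.996, 0.0], [-0.0, -0.0, -1.0]]
wrist_force: [0.6, 0.0, -2.3]
gripper_width: 0.582
gripper_force: 30.0
```

```bash
python3 wfit.py coaster_square .356 -.311 pics/w3.png; python3 plan.py .3563 -.3107 .0255 -5.3 180
```

```text
[ 0.3557 -0.3114  0.0261]
eye [ 0.423 -0.317  0.222] tcp px [329. 227.]
wrist [ 0.3572 -0.3109] 35.8 0.654 [('coaster_square', 0.77)]
top ZeroDivisionError('division by zero')
[381.312 243.68 ] 0.87 [452.5532468 231.904388 ]
t 9.88 at [ 0.3557 -0.3114  0.0262] yaw -5.3 w 0.58 j [-21.  19. -33.   0. -39. 106.]
turn 0.02 rows 1 | shift [ 0.0005 -0.0007  0.0007] rows 1 each [ 0.00053 -0.00075  0.00068]
```

View pics/w3.png

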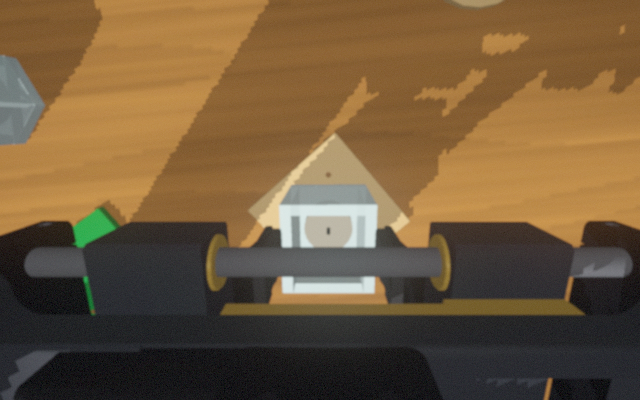

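Edge corners of the coaster show at (335,135), (250,211) and (409,218). I use them to check centring.

```bash
python3 - <<'E'
from h import *
p=imaging.capture("wrist")
a,b,c=[ray(p,q,.006)[:2] for q in((335,135),(250,211),(409,218))]
print(a,b,c,np.linalg.norm(a-b),np.linalg.norm(a-c),(b+c)/2)
print(ray(p,(328,205),.062)[:2],ray(p,(328,293),.062)[:2],"far/near top edges at z=.062")
E
```

```text
[ 0.4137691  -0.32076615] [ 0.36590376 -0.25516141] [ 0.35018661 -0.36907992] 0.08121005032935165 0.07985583115884484 [ 0.35804518 -0.31212067]
[ 0.38013318 -0.31295898] [ 0.32826148 -0.30820001] far/near top edges at z=.062
```

>>> apply_moves([
  [[0.0025, 0, 0], 0],
  [[0, 0, 0], 0],
  [[0, 0, 0.001], 0],
  [[0, 0, 0], 0],
  [[0, 0, 0], 0],
])

```text
time_s: 10.35
tcp_pos: [0.3585, -0.3118, 0.0253]
ee_rot: [[0.996, -0.092, 0.001], [-0.092, -0.996, -0.0], [0.001, 0.0, -1.0]]
wrist_force: [0.2, -0.1, -1.0]
gripper_width: 0.586
gripper_force: 30.0
```

>>> apply_moves([
  [[0, 0, 0.0005], 0],
  [[0, 0, 0], 0],
  [[0, 0, 0], 0],
])

```text
time_s: 10.6
tcp_pos: [0.3587, -0.3119, 0.0251]
ee_rot: [[0.996, -0.092, 0.001], [-0.092, -0.996, -0.001], [0.001, 0.001, -1.0]]
wrist_force: [0.2, 0.9, 3.0]
gripper_width: 0.585
gripper_force: 30.0
```

>>> apply_moves([
  [[0, 0, 0], 0],
  [[0, 0, 0], 0],
  [[0, 0, 0], 0],
  [[0, 0, 0], 0],
  [[0, 0, 0], 0],
], hand=0.087)

```text
time_s: 11.02
tcp_pos: [0.3579, -0.3115, 0.0245]
ee_rot: [[0.996, -0.092, -0.001], [-0.092, -0.996, 0.0], [-0.001, -0.0, -1.0]]
wrist_force: [-0.1, 0.5, -0.0]
gripper_width: 0.875
gripper_force: 0.0
```

>>> apply_moves([
  [[0, 0, -0.01], 0],
  [[0, 0, -0.03], 0],
  [[0, 0, -0.04], 0],
  [[0, 0, -0.03], 0],
  [[0, 0, -0.015], 0],
])

```text
time_s: 11.43
tcp_pos: [0.36, -0.3128, 0.1538]
ee_rot: [[0.996, -0.091, 0.006], [-0.091, -0.996, -0.004], [0.006, 0.003, -1.0]]
wrist_force: [0.0, -1.0, 0.2]
gripper_width: 1.0
gripper_force: 0.0
```

```bash
python3 plan.py .4575 -.095 .15 -12.3 60;python3 plan.py .4575 -.095 .15 -12.3 180
```

```text
t 11.43 at [ 0.36   -0.3128  0.1538] yaw -5.2 w 1.0 j [-21.   9. -23.   0. -58. 106.]
turn 7.06 rows 1 | shift [ 0.0489 -0.2335  0.0038] rows 6 each [ 0.00815 -0.03892  0.00064]
t 11.43 at [ 0.36   -0.3128  0.1538] yaw -5.2 w 1.0 j [-21.   9. -23.   0. -58. 106.]
turn 7.06 rows 1 | shift [ 0.0489 -0.2335  0.0038] rows 6 each [ 0.00815 -0.03892  0.00064]
```

>>> apply_moves([
  [[0, 0, 0], -5.8],
  [[0, 0, 0], -5.8],
  [[0, 0, 0], -5.8],
  [[0, 0, 0], -5.8],
  [[0.02, -0.022, 0], 0],
])

```text
time_s: 11.85
tcp_pos: [0.3694, -0.2863, 0.1494]
ee_rot: [[0.952, 0.307, -0.001], [0.307, -0.952, -0.0], [-0.001, 0.0, -1.0]]
wrist_force: [1.6, -0.3, -0.1]
gripper_width: 1.002
gripper_force: 0.0
```

>>> apply_moves([
  [[0.0245, -0.027, 0], 0],
  [[0.0245, -0.027, 0], 0],
  [[0.0245, -0.027, 0], 0],
  [[0.0245, -0.027, 0], 0],
  [[0.0245, -0.027, 0], 0],
])

```text
time_s: 12.27
tcp_pos: [0.4456, -0.1167, 0.1497]
ee_rot: [[0.952, 0.308, 0.0], [0.308, -0.952, 0.0], [0.0, -0.0, -1.0]]
wrist_force: [0.8, -0.4, 0.3]
gripper_width: 1.0
gripper_force: 0.0
```

>>> apply_moves([
  [[0.0175, -0.02, 0], 0],
  [[0, 0, 0], 0],
  [[0, 0, 0], 0],
  [[0, 0, 0], 0],
])

```text
time_s: 12.6
tcp_pos: [0.4554, -0.094, 0.1493]
ee_rot: [[0.951, 0.308, -0.001], [0.308, -0.951, -0.0], [-0.001, -0.0, -1.0]]
wrist_force: [0.5, -0.4, -0.5]
gripper_width: 0.999
gripper_force: 0.0
```

```bash
python3 wfit.py cup_hex .4575 -.095; python3 plan.py .458 -.094 .15 18 180; python3 - <<'E'
from h import *
p=imaging.capture("top")
x,f,m,s=fit([p],"cup_square",(.357,-.311),z0=.006);print(x,f,m)
E
```

```text
[ 0.4554 -0.094   0.1493]
wrist [ 0.4579 -0.0932] 46.9 0.029 [('cup_hex', 0.87)]
top [ 0.4532 -0.095 ] 12.2 0.338 [('cup_hex', 0.55)]
t 12.8 at [ 0.4555 -0.0948  0.1496] yaw 17.8 w 1.0 j [  8.   8. -24.   0. -57. 100.]
turn -0.17 rows 1 | shift [ 0.0026 -0.     -0.0004] rows 1 each [ 2.65e-03 -2.00e-05 -3.70e-04]
[ 0.3569789  -0.30980145  1.4876561 ] 0.04855496395626546 [('cup_square', 0.95)]
```

The square cup is within about 1 mm of its coaster's centre. Now I grasp the hex cup.

>>> apply_moves([
  [[0.0028, -0.0008, 0.035], 0.9],
  [[0, 0, 0.035], 0],
  [[0, 0, 0.035], 0],
  [[0, 0, 0.02], 0],
  [[0, 0, 0.005], 0],
])

```text
time_s: 13.32
tcp_pos: [0.4552, -0.0931, 0.0163]
ee_rot: [[0.957, 0.291, -0.008], [0.291, -0.957, -0.001], [-0.008, -0.002, -1.0]]
wrist_force: [-0.2, -0.6, -0.3]
gripper_width: 1.003
gripper_force: 0.0
```

>>> apply_moves([
  [[0, 0, 0], 0],
  [[0, 0, 0], 0],
  [[0, 0, 0], 0],
  [[0, 0, 0], 0],
  [[0, 0, 0], 0],
], hand=0.042)

```text
time_s: 13.73
tcp_pos: [0.4593, -0.0923, 0.021]
ee_rot: [[0.956, 0.293, 0.003], [0.293, -0.956, 0.0], [0.003, 0.001, -1.0]]
wrist_force: [0.3, -0.2, 0.1]
gripper_width: 0.704
gripper_force: 0.0
```

>>> apply_moves([
  [[0, 0, 0], 0],
  [[0, 0, 0], 0],
  [[0, 0, 0], 0],
  [[0, 0, 0], 0],
])

```text
time_s: 14.07
tcp_pos: [0.4591, -0.0924, 0.0206]
ee_rot: [[0.956, 0.293, 0.002], [0.293, -0.956, -0.0], [0.002, 0.001, -1.0]]
wrist_force: [-0.4, -0.6, 6.7]
gripper_width: 0.63
gripper_force: 30.0
```

>>> apply_moves([
  [[0, 0, -0.015], 0],
  [[0, 0, -0.03], 0],
  [[0, 0, -0.035], 0],
  [[0, 0, -0.03], 0],
  [[0, 0, -0.015], 0],
])

```text
time_s: 14.48
tcp_pos: [0.46, -0.0923, 0.1482]
ee_rot: [[0.956, 0.293, 0.006], [0.293, -0.956, 0.0], [0.006, 0.001, -1.0]]
wrist_force: [0.6, 0.2, -1.6]
gripper_width: 0.628
gripper_force: 30.0
```

```bash
python3 plan.py .649 .082 .145 17 180
```

```text
t 14.48 at [ 0.46   -0.0923  0.1482] yaw 17.1 w 0.628 j [  9.   9. -24.   0. -57.  98.]
turn 0.05 rows 1 | shift [ 0.2317 -0.1114  0.0032] rows 7 each [ 0.0331  -0.01592  0.00046]
```

>>> apply_moves([
  [[0.017, -0.008, 0], 0],
  [[0.033, -0.016, 0], 0],
  [[0.033, -0.016, 0], 0],
  [[0.033, -0.016, 0], 0],
  [[0.033, -0.016, 0], 0],
])

```text
time_s: 14.9
tcp_pos: [0.5802, 0.0218, 0.143]
ee_rot: [[0.956, 0.292, -0.002], [0.292, -0.956, -0.0], [-0.002, -0.001, -1.0]]
wrist_force: [0.9, -0.1, -1.3]
gripper_width: 0.634
gripper_force: 30.0
```

>>> apply_moves([
  [[0.033, -0.016, 0], 0],
  [[0.033, -0.016, 0], 0],
  [[0.0165, -0.0075, 0], 0],
  [[0, 0, 0], 0],
  [[0, 0, 0], 0],
])

```text
time_s: 15.32
tcp_pos: [0.6465, 0.0832, 0.1417]
ee_rot: [[0.956, 0.294, -0.004], [0.294, -0.956, -0.001], [-0.004, -0.0, -1.0]]
wrist_force: [-1.6, -0.2, -1.5]
gripper_width: 0.632
gripper_force: 30.0
```

>>> apply_moves([
  [[0, 0, 0.025], 0],
  [[0, 0, 0.03], 0],
  [[0, 0, 0.025], 0],
  [[0, 0, 0.015], 0],
  [[0, 0, 0.005], 0],
])

```text
time_s: 15.73
tcp_pos: [0.6434, 0.0806, 0.0406]
ee_rot: [[0.957, 0.291, -0.008], [0.291, -0.957, -0.002], [-0.008, -0.0, -1.0]]
wrist_force: [0.0, -0.9, -1.9]
gripper_width: 0.632
gripper_force: 30.0
```

>>> apply_moves([
  [[0, 0, 0], 0],
  [[0, 0, 0], 0],
  [[0, 0, 0], 0],
  [[0, 0, 0], 0],
])

```text
time_s: 16.07
tcp_pos: [0.648, 0.0823, 0.0464]
ee_rot: [[0.956, 0.293, 0.003], [0.293, -0.956, 0.001], [0.003, -0.0, -1.0]]
wrist_force: [0.4, -0.5, -1.4]
gripper_width: 0.633
gripper_force: 30.0
```

```bash
python3 plan.py .649 .082 .027 17 180; python3 - <<'E'
from h import *
p=imaging.capture("wrist");cv2.imwrite("pics/w4.png",p["frame"])
E
```

```text
t 16.07 at [0.648  0.0823 0.0464] yaw 17.0 w 0.633 j [ 21.  32.  -6.   0. -53.  86.]
turn 0.02 rows 1 | shift [0.0009 0.0005 0.0194] rows 1 each [0.00086 0.00054 0.01938]
```

View pics/w4.png

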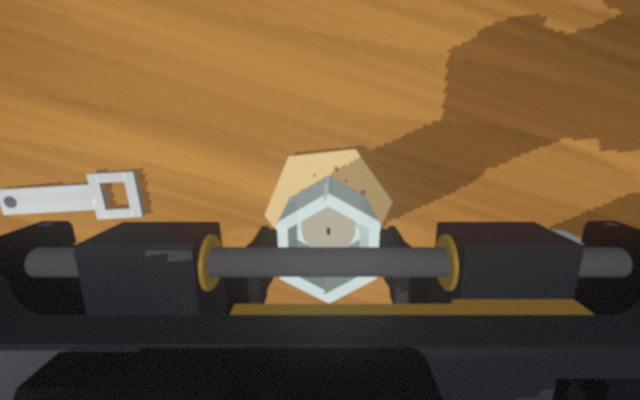

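The hex cup hangs at (328,240), and the coaster corners show at (291,155), (361,150), (265,212) and (393,204).

```bash
cat > hexc.py <<'E'
from h import *
p=imaging.capture("wrist");s=r.sense();zb=s["tcp_pos"][2]-.0205
A=np.array([ray(p,q,.006)[:2] for q in((265,212),(291,155),(361,150),(393,204))])
def c(x): 
    a=x[2]+np.radians([240,180,120,60]);return (np.c_[x[0]+.0508*np.cos(a),x[1]+.0508*np.sin(a)]-A).ravel()
from scipy.optimize import least_squares
for y in (0,.5,1,-.5):
    q=least_squares(c,[.649,.082,y]);print(q.x,q.cost**.5)
print("mid",(A[0]+A[3])/2,np.linalg.norm(A[0]-A[3]))
f,n=ray(p,(328,193),zb+.058)[:2],ray(p,(328,303),zb+.058)[:2];print("cup",(f+n)/2,np.linalg.norm(f-n))
E
python3 hexc.py
```

```text
[ 0.64971663  0.08206415 -2.25773216] 0.001269299812223972
[ 0.64971663  0.08206416 -2.25773254] 0.0012692998119759186
[0.64971663 0.08206416 4.02545259] 0.0012692998120231586
[ 0.64971663  0.08206416 -2.25773254] 0.001269299811975983
mid [0.64994004 0.08243571] 0.1007007993338403
cup [0.64708518 0.08211521] 0.06437442794776652
```

>>> apply_moves([
  [[0.0024, 0.0007, 0.008], 0],
  [[0, 0, 0.006], 0],
  [[0, 0, 0.004], 0],
  [[0, 0, 0], 0],
  [[0, 0, 0], 0],
])

```text
time_s: 16.58
tcp_pos: [0.6493, 0.0819, 0.0267]
ee_rot: [[0.956, 0.293, -0.001], [0.293, -0.956, -0.001], [-0.001, 0.0, -1.0]]
wrist_force: [-1.3, -0.0, 1.6]
gripper_width: 0.631
gripper_force: 30.0
```

>>> apply_moves([
  [[0, 0, 0], 0],
  [[0, 0, 0.0005], 0],
  [[0, 0, 0], 0],
])

```text
time_s: 16.83
tcp_pos: [0.6494, 0.0819, 0.0267]
ee_rot: [[0.956, 0.293, -0.0], [0.293, -0.956, -0.0], [-0.0, 0.0, -1.0]]
wrist_force: [-2.9, 0.1, 6.0]
gripper_width: 0.634
gripper_force: 30.0
```

Contact made. I release, rise and go to the large round cup.

>>> apply_moves([
  [[0, 0, 0], 0],
  [[0, 0, 0], 0],
  [[0, 0, 0], 0],
  [[0, 0, 0], 0],
  [[0, 0, 0], 0],
], hand=0.087)

```text
time_s: 17.25
tcp_pos: [0.6496, 0.0821, 0.0258]
ee_rot: [[0.956, 0.293, -0.0], [0.293, -0.956, -0.0], [-0.0, -0.0, -1.0]]
wrist_force: [0.3, 0.2, 1.3]
gripper_width: 0.926
gripper_force: 0.0
```

>>> apply_moves([
  [[0, 0, -0.01], 0],
  [[0, 0, -0.03], 0],
  [[0, 0, -0.04], 0],
  [[0, 0, -0.03], 0],
  [[0, 0, -0.015], 0],
])

```text
time_s: 17.67
tcp_pos: [0.6522, 0.0825, 0.1574]
ee_rot: [[0.956, 0.294, 0.009], [0.294, -0.956, 0.002], [0.009, 0.001, -1.0]]
wrist_force: [-0.7, -0.8, -0.1]
gripper_width: 0.998
gripper_force: 0.0
```

```bash
python3 plan.py .655 -.108 .15 17 180; python3 plan.py .655 -.108 .15 -10 180; python3 - <<'E'
from h import *
p=imaging.capture("top")
for n,g in(("grip_case",0),("cup_hex",(.65,.082))):
    if g: print(fit([p],n,g,z0=.006))
    else: print([(d["confidence"],ray(p,np.array(d["at"])*[640,400],0)) for d in models.place_of(p,n)])
E
```

```text
t 17.67 at [0.6522 0.0825 0.1574] yaw 17.1 w 0.998 j [ 21.  26.   2.   0. -66.  86.]
turn 0.07 rows 1 | shift [-0.053   0.183   0.0074] rows 5 each [-0.01061  0.0366   0.00148]
t 17.67 at [0.6522 0.0825 0.1574] yaw 17.1 w 0.998 j [ 21.  26.   2.   0. -66.  86.]
turn 27.07 rows 4 | shift [0.0358 0.1871 0.0074] rows 5 each [0.00716 0.03742 0.00148]
[(0.71, array([ 0.60687984, -0.2565898 ,  0.        ]))]
(array([0.64741448, 0.08252593, 0.79249272]), np.float64(0.06825645430202598), [('cup_hex', 0.77)], 60)
```

>>> apply_moves([
  [[-0.005, 0.018, 0.0014], 0],
  [[-0.0105, 0.0365, 0.0014], 0],
  [[-0.0105, 0.0365, 0.0014], 0],
  [[-0.0105, 0.0365, 0.0014], 0],
  [[-0.0105, 0.0365, 0.0014], 0],
])

```text
time_s: 18.23
tcp_pos: [0.6514, -0.0898, 0.1424]
ee_rot: [[0.956, 0.293, -0.003], [0.293, -0.956, 0.0], [-0.003, -0.001, -1.0]]
wrist_force: [0.9, 0.2, 0.3]
gripper_width: 1.002
gripper_force: 0.0
```

>>> apply_moves([
  [[-0.006, 0.019, 0], 0],
  [[0, 0, 0], 0],
  [[0, 0, 0], 0],
  [[0, 0, 0], 0],
])

```text
time_s: 18.57
tcp_pos: [0.6519, -0.108, 0.143]
ee_rot: [[0.956, 0.293, -0.002], [0.293, -0.956, 0.0], [-0.002, -0.001, -1.0]]
wrist_force: [0.1, -0.5, 0.1]
gripper_width: 0.999
gripper_force: 0.0
```

```bash
python3 wfit.py cup_round_large .655 -.108; python3 plan.py .655 -.108 .02 17 180
```

```text
[ 0.6519 -0.108   0.143 ]
wrist [ 0.6556 -0.1064] 0.5 0.041 [('cup_round_large', 0.86)]
top [ 0.6549 -0.1078] 0.6 0.044 [('cup_round_large', 0.76)]
t 18.77 at [ 0.6525 -0.1071  0.144 ] yaw 17.1 w 0.999 j [  5.  27.   2.  -0. -65. 102.]
turn 0.12 rows 1 | shift [0.0021 0.0016 0.124 ] rows 4 each [0.00054 0.00039 0.031  ]
```

>>> apply_moves([
  [[0.0028, 0.0008, 0.033], 0],
  [[0, 0, 0.033], 0],
  [[0, 0, 0.032], 0],
  [[0, 0, 0.018], 0],
  [[0, 0, 0.006], 0],
])

```text
time_s: 19.18
tcp_pos: [0.6526, -0.1073, 0.018]
ee_rot: [[0.956, 0.293, -0.007], [0.293, -0.956, 0.0], [-0.007, -0.002, -1.0]]
wrist_force: [-0.3, 0.4, -0.1]
gripper_width: 1.001
gripper_force: 0.0
```

>>> apply_moves([
  [[0, 0, 0], 0],
  [[0, 0, 0], 0],
  [[0, 0, 0], 0],
  [[0, 0, 0], 0],
  [[0, 0, 0], 0],
], hand=0.048)

```text
time_s: 19.6
tcp_pos: [0.6564, -0.1082, 0.0239]
ee_rot: [[0.956, 0.293, 0.003], [0.293, -0.956, 0.0], [0.003, 0.001, -1.0]]
wrist_force: [0.3, 1.9, -0.3]
gripper_width: 0.707
gripper_force: 0.6
```

>>> apply_moves([
  [[0, 0, 0], 0],
  [[0, 0, 0], 0],
  [[0, 0, 0], 0],
  [[0, 0, 0], 0],
])

```text
time_s: 19.93
tcp_pos: [0.6563, -0.1082, 0.0237]
ee_rot: [[0.956, 0.293, 0.002], [0.293, -0.956, -0.0], [0.002, 0.001, -1.0]]
wrist_force: [-1.3, 1.8, 5.8]
gripper_width: 0.685
gripper_force: 30.0
```

>>> apply_moves([
  [[0, 0, -0.015], 0],
  [[0, 0, -0.03], 0],
  [[0, 0, -0.035], 0],
  [[0, 0, -0.03], 0],
  [[0, 0, -0.015], 0],
])

```text
time_s: 20.35
tcp_pos: [0.6569, -0.1088, 0.1512]
ee_rot: [[0.956, 0.293, 0.006], [0.293, -0.956, -0.001], [0.005, 0.002, -1.0]]
wrist_force: [0.9, 0.1, -1.5]
gripper_width: 0.682
gripper_force: 30.0
```

```bash
python3 plan.py .3777 .286 .145 17 180
```

```text
t 20.35 at [ 0.6569 -0.1088  0.1512] yaw 17.0 w 0.682 j [  5.  27.   3.   0. -66. 102.]
turn 0.04 rows 1 | shift [-0.1516 -0.4592  0.0062] rows 13 each [-0.01166 -0.03532  0.00047]
```

>>> apply_moves([
  [[-0.006, -0.018, 0], 0],
  [[-0.0117, -0.0353, 0], 0],
  [[-0.0117, -0.0353, 0], 0],
  [[-0.0117, -0.0353, 0], 0],
  [[-0.0117, -0.0353, 0], 0],
])

```text
time_s: 20.77
tcp_pos: [0.5563, 0.0291, 0.146]
ee_rot: [[0.957, 0.292, -0.002], [0.292, -0.957, -0.0], [-0.002, -0.001, -1.0]]
wrist_force: [1.2, 1.1, -2.8]
gripper_width: 0.684
gripper_force: 30.0
```

>>> apply_moves([
  [[-0.0117, -0.0353, 0], 0],
  [[-0.0117, -0.0353, 0], 0],
  [[-0.0117, -0.0353, 0], 0],
  [[-0.0117, -0.0353, 0], 0],
  [[-0.0117, -0.0353, 0], 0],
])

```text
time_s: 21.18
tcp_pos: [0.4487, 0.1807, 0.1465]
ee_rot: [[0.956, 0.292, -0.001], [0.292, -0.956, -0.0], [-0.001, 0.0, -1.0]]
wrist_force: [0.3, 0.9, -1.8]
gripper_width: 0.684
gripper_force: 30.0
```

>>> apply_moves([
  [[-0.0117, -0.0353, 0], 0],
  [[-0.0117, -0.0353, 0], 0],
  [[-0.0117, -0.0353, 0], 0],
  [[-0.0052, -0.0176, 0], 0],
  [[0, 0, 0], 0],
])

```text
time_s: 21.6
tcp_pos: [0.374, 0.2886, 0.1467]
ee_rot: [[0.955, 0.297, -0.001], [0.297, -0.955, 0.0], [-0.0, -0.001, -1.0]]
wrist_force: [-0.3, 0.0, -2.1]
gripper_width: 0.684
gripper_force: 30.0
```

>>> apply_moves([
  [[0, 0, 0], 0],
  [[0, 0, 0.025], 0],
  [[0, 0, 0.03], 0],
  [[0, 0, 0.02], 0],
  [[0, 0, 0.01], 0],
])

```text
time_s: 22.02
tcp_pos: [0.3748, 0.283, 0.0591]
ee_rot: [[0.957, 0.29, -0.004], [0.29, -0.957, -0.005], [-0.005, 0.004, -1.0]]
wrist_force: [-0.2, 0.1, -1.8]
gripper_width: 0.687
gripper_force: 30.0
```

>>> apply_moves([
  [[0, 0, 0.005], 0],
  [[0, 0, 0], 0],
  [[0, 0, 0], 0],
  [[0, 0, 0], 0],
  [[0, 0, 0], 0],
])

```text
time_s: 22.43
tcp_pos: [0.3766, 0.2868, 0.0581]
ee_rot: [[0.956, 0.293, 0.001], [0.293, -0.956, 0.002], [0.002, -0.001, -1.0]]
wrist_force: [-0.5, -0.2, -2.6]
gripper_width: 0.682
gripper_force: 30.0
```

```bash
python3 plan.py .3777 .286 .0297 17 180; python3 - <<'E'
from h import *
p=imaging.capture("wrist");cv2.imwrite("pics/w5.png",p["frame"])
E
```

```text
t 22.43 at [0.3766 0.2868 0.0581] yaw 17.0 w 0.682 j [ 57.  16. -31.   0. -44.  50.]
turn 0.01 rows 1 | shift [0.0008 0.0011 0.0284] rows 1 each [0.00081 0.00111 0.02844]
```

View pics/w5.png

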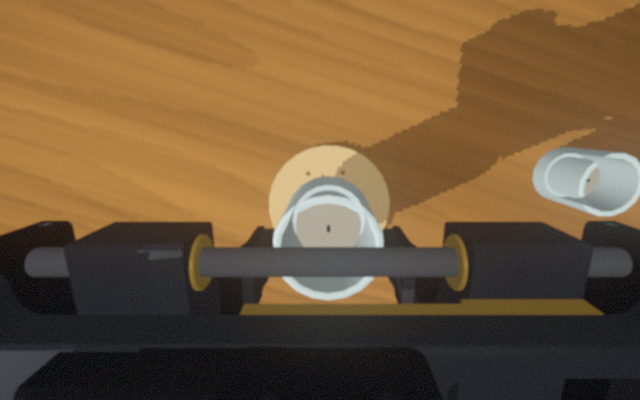

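The large cup's rim spans rows 186–299 at column 328. The coaster edge is seen at (268,200), (328,145) and (390,198).

```bash
cat > rc.py <<'E'
import sys; from h import *
from scipy.optimize import least_squares
# args: R, cupheight, contactTCP, rimtop row, rimbottom row, edge pts
a=list(map(float,sys.argv[1:]));R,H,c0,t,b=a[:5];E=np.array(a[5:]).reshape(-1,2)
p=imaging.capture("wrist");s=r.sense();zb=s["tcp_pos"][2]-c0
A=np.array([ray(p,q,.006)[:2] for q in E])
q=least_squares(lambda x:np.hypot(*(A-x).T)-R,A.mean(0));C=q.x
f,n=ray(p,(328,t),zb+H)[:2],ray(p,(328,b),zb+H)[:2];cup=(f+n)/2
W=np.array(s["ee_rot"])[:2,:2];print("coaster",C.round(4),(q.fun*1e3).round(1),"cup",cup.round(4),np.linalg.norm(f-n).round(4),"shift tool",(W.T@(C-cup)).round(4),"down",round(zb-.006,4))
E
python3 rc.py .05 .062 .0237 186 299 268 200 285 163 328 145 372 164 390 198
```

```text
coaster [0.3763 0.2864] [ 0.1  0.2  0.3 -0.7  0.7] cup [0.3791 0.2876] 0.0652 shift tool [-0.003   0.0004] down 0.0282
```

>>> apply_moves([
  [[-0.001, 0.0004, 0.012], 0],
  [[0, 0, 0.009], 0],
  [[0, 0, 0.005], 0],
  [[0, 0, 0], 0],
  [[0, 0, 0], 0],
])

```text
time_s: 22.95
tcp_pos: [0.3751, 0.2857, 0.031]
ee_rot: [[0.956, 0.293, -0.0], [0.293, -0.956, -0.001], [-0.0, 0.0, -1.0]]
wrist_force: [-0.2, 0.4, -2.5]
gripper_width: 0.684
gripper_force: 30.0
```

>>> apply_moves([
  [[0, 0, 0.001], 0],
  [[0, 0, 0.001], 0],
  [[0, 0, 0], 0],
  [[0, 0, 0], 0],
])

```text
time_s: 23.28
tcp_pos: [0.3754, 0.286, 0.0297]
ee_rot: [[0.956, 0.293, 0.001], [0.293, -0.956, 0.001], [0.001, -0.001, -1.0]]
wrist_force: [-1.2, -0.7, 2.1]
gripper_width: 0.682
gripper_force: 30.0
```

Contact made. I release and go to the small cup.

>>> apply_moves([
  [[0, 0, 0], 0],
  [[0, 0, 0], 0],
  [[0, 0, 0], 0],
  [[0, 0, 0], 0],
  [[0, 0, 0], 0],
], hand=0.087)

```text
time_s: 23.7
tcp_pos: [0.3752, 0.2857, 0.0291]
ee_rot: [[0.956, 0.293, 0.0], [0.293, -0.956, 0.0], [0.0, 0.0, -1.0]]
wrist_force: [0.3, -0.0, 0.5]
gripper_width: 0.959
gripper_force: 0.0
```

>>> apply_moves([
  [[0, 0, -0.01], 0],
  [[0, 0, -0.03], 0],
  [[0, 0, -0.04], 0],
  [[0, 0, -0.03], 0],
  [[0, 0, -0.01], 0],
])

```text
time_s: 24.12
tcp_pos: [0.3773, 0.2879, 0.1542]
ee_rot: [[0.956, 0.294, 0.006], [0.294, -0.956, 0.007], [0.008, -0.005, -1.0]]
wrist_force: [-0.9, -0.3, 0.2]
gripper_width: 0.994
gripper_force: 0.0
```

```bash
python3 plan.py .458 .113 .14 17 180; python3 - <<'E'
from h import *
p=imaging.capture("top")
print(fit([p],"cup_round_large",(.377,.286),z0=.006))
print(fit([p],"cup_round_small",(.458,.113)))
E
```

```text
t 24.12 at [0.3773 0.2879 0.1542] yaw 17.1 w 0.994 j [ 57.   9. -23.   0. -57.  50.]
turn 0.08 rows 1 | shift [0.0261 0.1908 0.0142] rows 5 each [0.00521 0.03817 0.00284]
(array([0.37532662, 0.28667124, 0.19418935]), np.float64(0.17001033689850853), [('cup_round_large', 0.69)], 1)
(array([0.45827561, 0.11389566, 0.19615342]), np.float64(0.04942533957207107), [('cup_round_small', 0.52)], 1)
```

>>> apply_moves([
  [[0.002, 0.019, 0], 0],
  [[0.0055, 0.038, 0.003], 0],
  [[0.0055, 0.038, 0.003], 0],
  [[0.0055, 0.038, 0.003], 0],
  [[0.0055, 0.038, 0.003], 0],
])

```text
time_s: 24.68
tcp_pos: [0.4473, 0.127, 0.1352]
ee_rot: [[0.956, 0.293, -0.003], [0.293, -0.956, -0.002], [-0.004, 0.001, -1.0]]
wrist_force: [0.5, 0.6, 0.5]
gripper_width: 1.001
gripper_force: 0.0
```

>>> apply_moves([
  [[0.0025, 0.019, 0], 0],
  [[0, 0, 0], 0],
  [[0, 0, 0], 0],
  [[0, 0, 0], 0],
])

```text
time_s: 25.02
tcp_pos: [0.4553, 0.1115, 0.1359]
ee_rot: [[0.956, 0.292, -0.002], [0.292, -0.956, -0.001], [-0.003, 0.0, -1.0]]
wrist_force: [-0.4, -0.8, -0.7]
gripper_width: 0.998
gripper_force: 0.0
```

```bash
python3 wfit.py cup_round_small .458 .113; python3 plan.py .458 .1135 .012 17 180; python3 - <<'E'
from h import *
p=imaging.capture("top")
print(fit([p],"cup_round_large",(.377,.286),z0=.006))
E
```

```text
[0.4553 0.1115 0.1359]
wrist [0.4571 0.1139] 0.9 0.044 [('cup_round_small', 0.8)]
top [0.4573 0.1128] 0.8 0.08 [('cup_round_small', 0.68)]
t 25.22 at [0.4557 0.1125 0.1369] yaw 17.1 w 1.002 j [ 34.  10. -25.  -0. -55.  73.]
turn 0.12 rows 1 | shift [ 0.0025 -0.0003  0.1249] rows 4 each [ 6.200e-04 -6.000e-05  3.124e-02]
(array([0.37525917, 0.28658519, 0.05324686]), np.float64(0.10733793453867979), [('cup_round_large', 0.78)], 1)
```

>>> apply_moves([
  [[0.0017, -0.001, 0.033], 0],
  [[0, 0, 0.033], 0],
  [[0, 0, 0.03], 0],
  [[0, 0, 0.018], 0],
  [[0, 0, 0.006], 0],
])

```text
time_s: 25.73
tcp_pos: [0.4552, 0.1124, 0.0144]
ee_rot: [[0.956, 0.293, -0.005], [0.293, -0.956, -0.003], [-0.006, 0.001, -1.0]]
wrist_force: [-0.4, -0.2, -0.0]
gripper_width: 1.006
gripper_force: 0.0
```

>>> apply_moves([
  [[0, 0, 0], 0],
  [[0, 0, 0], 0],
  [[0, 0, 0], 0],
  [[0, 0, 0], 0],
  [[0, 0, 0], 0],
], hand=0.03)

```text
time_s: 26.15
tcp_pos: [0.4582, 0.1137, 0.0184]
ee_rot: [[0.956, 0.293, 0.002], [0.293, -0.956, 0.001], [0.003, -0.001, -1.0]]
wrist_force: [-0.8, 0.3, -0.4]
gripper_width: 0.706
gripper_force: 0.0
```

>>> apply_moves([
  [[0, 0, 0], 0],
  [[0, 0, 0], 0],
  [[0, 0, 0], 0],
  [[0, 0, 0], 0],
  [[0, 0, 0], 0],
])

```text
time_s: 26.57
tcp_pos: [0.4574, 0.1132, 0.0172]
ee_rot: [[0.956, 0.293, -0.0], [0.293, -0.956, 0.0], [-0.0, -0.0, -1.0]]
wrist_force: [0.1, 0.5, -0.7]
gripper_width: 0.377
gripper_force: 0.0
```

```bash
python3 plan.py .5195 -.419 .015 17 180
```

```text
t 26.57 at [0.4574 0.1132 0.0172] yaw 17.0 w 0.377 j [ 34.  19. -33.  -0. -37.  73.]
turn 0.02 rows 1 | shift [-0.0962  0.5271  0.0022] rows 14 each [-0.00687  0.03765  0.00016]
```

The opening is 33 mm with no force, but the cup is 44 mm wide, so something is off. I look before moving.

```bash
python3 - <<'E'
from h import *
w=imaging.capture("wrist")["frame"];t=imaging.capture("top")["frame"][140:240,220:380];s=imaging.capture("side")["frame"][120:220,260:420]
v=cv2.resize(w,(480,300));b=cv2.resize(np.hstack([t,s]),(800,250),interpolation=cv2.INTER_CUBIC)
cv2.imwrite("pics/c1.png",np.vstack([cv2.copyMakeBorder(v,0,0,0,320,cv2.BORDER_CONSTANT),b]))
print(r.sense()["gripper_width"],r.sense()["gripper_force"])
E
```

```text
0.35338556942952326 0.0
```

View pics/c1.png

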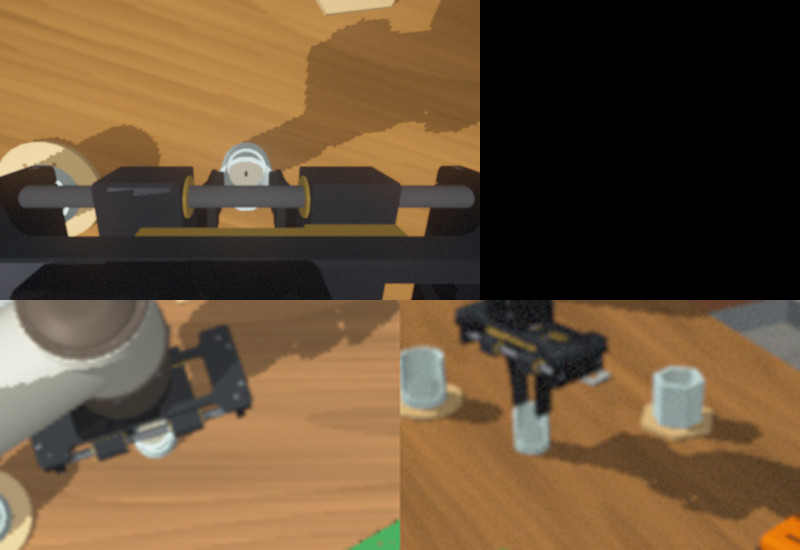

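```bash
python3 - <<'E'
from h import *
p=imaging.capture("wrist");w=p["frame"];s=r.sense()
print(s["tcp_pos"],s["gripper_width"])
for pos in((.4574,.1135),(.468,.117)):
    print(pos,sil(p,"cup_round_small",[*pos,0]).reshape(-1,2).min(0),sil(p,"cup_round_small",[*pos,0]).reshape(-1,2).max(0),proj(p,[*pos,.05]))
cv2.imwrite("pics/c2.png",cv2.resize(w[150:320,230:430],None,fx=3.5,fy=3.5,interpolation=cv2.INTER_CUBIC))
E
```

```text
[0.45741879 0.11315638 0.01710454] 0.3490938647211076
(0.4574, 0.1135) [288.2975  188.99829] [366.9231 281.7315] [327.58588429 246.08695077]
(0.468, 0.117) [287.24353 173.14578] [367.1059  263.91492] [327.14952548 227.15684835]
```

View pics/c2.png

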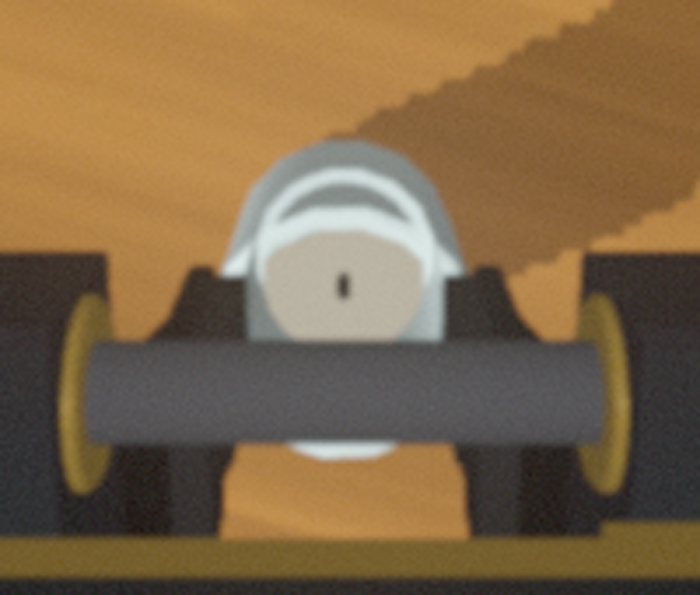

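```bash
python3 - <<'E'
from h import *
p=imaging.capture("side");f=p["frame"];t=np.array(r.sense()["tcp_pos"])
g=proj(p,t);u,v=g.astype(int)
c=cv2.resize(f[v-50:v+30,u-45:u+45],None,fx=7,fy=7,interpolation=cv2.INTER_CUBIC)
h=((sil(p,"cup_round_small",[.4574,.1136,0]).reshape(-1,2)-[u-45,v-50]+.5)*7).astype(int)
cv2.polylines(c,[h],True,(0,0,255),1);q=((g-[u-45,v-50]+.5)*7).astype(int);cv2.circle(c,tuple(int(i) for i in q),3,(0,255,0),-1)
cv2.imwrite("pics/c3.png",c)
E
```

```text
(no output)
```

View pics/c3.png

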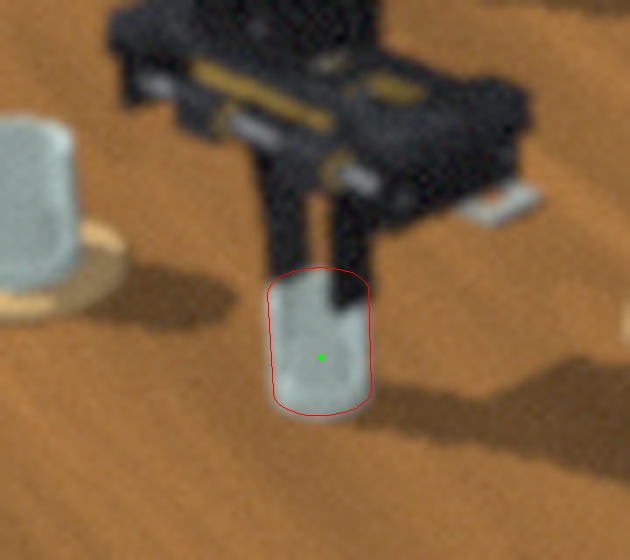

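The cup stands upright exactly where the fit put it, with both fingertips seemingly ending near its rim. I check at what height the tips really are.

```bash
python3 - <<'E'
from h import *
p=imaging.capture("side");s=r.sense();t=np.array(s["tcp_pos"]);Y=np.array(s["ee_rot"])[:,1];X=np.array(s["ee_rot"])[:,0]
g=proj(p,t).astype(int)
for d in(.0153,.022,-.0153,-.022):
    for z in(.017,.035,.05,.06):
        q=t+Y*d;q[2]=z;print(d,z,((proj(p,q)-[g[0]-45,g[1]-50]+.5)*7).round())
E
```

```text
0.0153 0.017 [344. 370.]
0.0153 0.035 [343. 334.]
0.0153 0.05 [342. 304.]
0.0153 0.06 [341. 283.]
0.022 0.017 [355. 375.]
0.022 0.035 [353. 340.]
0.022 0.05 [352. 309.]
0.022 0.06 [352. 289.]
-0.0153 0.017 [299. 345.]
-0.0153 0.035 [297. 310.]
-0.0153 0.05 [296. 280.]
-0.0153 0.06 [295. 260.]
-0.022 0.017 [289. 340.]
-0.022 0.035 [287. 305.]
-0.022 0.05 [286. 275.]
-0.022 0.06 [285. 255.]
```

Both tips end at z ≈ 0.05, so they closed just above the 50 mm rim: the real tips sit about 33 mm above the reported TCP. The cup is untouched. I lift a little, open, go lower and regrip.

>>> apply_moves([
  [[0, 0, -0.006], 0],
  [[0, 0, 0], 0],
  [[0, 0, 0], 0],
])

```text
time_s: 27.12
tcp_pos: [0.4578, 0.1134, 0.0237]
ee_rot: [[0.956, 0.293, 0.001], [0.293, -0.956, 0.001], [0.001, -0.0, -1.0]]
wrist_force: [0.5, 0.2, -0.2]
gripper_width: 0.344
gripper_force: 0.0
```

>>> apply_moves([
  [[0, 0, 0], 0],
  [[0, 0, 0], 0],
  [[0, 0, 0], 0],
  [[0, 0, 0], 0],
  [[0, 0, 0], 0],
], hand=0.087)

```text
time_s: 27.53
tcp_pos: [0.4574, 0.1131, 0.0231]
ee_rot: [[0.956, 0.293, -0.0], [0.293, -0.956, -0.0], [-0.0, 0.0, -1.0]]
wrist_force: [-0.3, -0.9, -0.7]
gripper_width: 0.638
gripper_force: 0.0
```

>>> apply_moves([
  [[0, 0, 0], 0],
  [[0, 0, 0], 0],
  [[0, 0, 0], 0],
  [[0, 0, 0], 0],
  [[0, 0, 0], 0],
])

```text
time_s: 27.95
tcp_pos: [0.4574, 0.1132, 0.0232]
ee_rot: [[0.956, 0.293, 0.0], [0.293, -0.956, -0.0], [-0.0, 0.0, -1.0]]
wrist_force: [0.1, -0.8, -0.5]
gripper_width: 0.974
gripper_force: 0.0
```

>>> apply_moves([
  [[0, 0, 0.008], 0],
  [[0, 0, 0.006], 0],
  [[0, 0, 0.004], 0],
  [[0, 0, 0], 0],
  [[0, 0, 0], 0],
])

```text
time_s: 28.37
tcp_pos: [0.4571, 0.1129, 0.0046]
ee_rot: [[0.956, 0.293, -0.001], [0.293, -0.956, -0.001], [-0.001, 0.0, -1.0]]
wrist_force: [0.3, 0.1, 0.6]
gripper_width: 1.002
gripper_force: 0.0
```

```bash
python3 - <<'E'
from h import *
p=imaging.capture("side");f=p["frame"];s=r.sense();t=np.array(s["tcp_pos"]);print(t,s["gripper_width"],s["wrist_force"])
g=proj(p,t);u,v=g.astype(int)
c=cv2.resize(f[v-50:v+30,u-45:u+45],None,fx=7,fy=7,interpolation=cv2.INTER_CUBIC)
h=((sil(p,"cup_round_small",[.4574,.1136,0]).reshape(-1,2)-[u-45,v-50]+.5)*7).astype(int)
cv2.polylines(c,[h],True,(0,0,255),1)
Y=np.array(s["ee_rot"])[:,1]
for d in(.0435,-.0435):
    for k in(0,.033):
        q=t+Y*d+[0,0,k];q=((proj(p,q)-[u-45,v-50]+.5)*7).astype(int);cv2.circle(c,(int(q[0]),int(q[1])),4,(0,255,0) if k else (255,0,0),-1)
cv2.imwrite("pics/c4.png",c)
E
```

```text
[0.45739286 0.11314652 0.00490243] 0.9979421888283079 [-1.02229883  0.35757506  0.75968452]
```

View pics/c4.png

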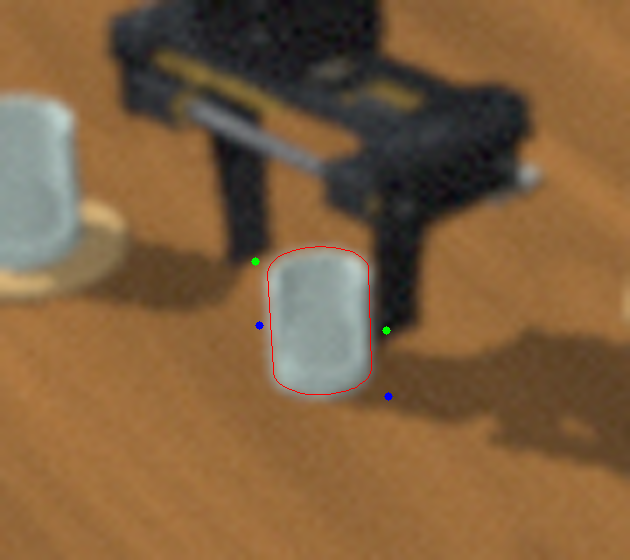

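Confirmed: the tips (green dots) are 33 mm above the reported TCP. I go 6 mm lower and close.

>>> apply_moves([
  [[0, 0, 0.004], 0],
  [[0, 0, 0.002], 0],
  [[0, 0, 0], 0],
  [[0, 0, 0], 0],
])

```text
time_s: 28.75
tcp_pos: [0.4573, 0.1131, -0.001]
ee_rot: [[0.956, 0.293, -0.0], [0.293, -0.956, -0.0], [-0.0, 0.0, -1.0]]
wrist_force: [0.7, 0.5, -0.4]
gripper_width: 1.005
gripper_force: 0.0
```

>>> apply_moves([
  [[0, 0, 0], 0],
  [[0, 0, 0], 0],
  [[0, 0, 0], 0],
  [[0, 0, 0], 0],
  [[0, 0, 0], 0],
], hand=0.03)

```text
time_s: 29.17
tcp_pos: [0.4575, 0.1132, -0.0008]
ee_rot: [[0.956, 0.293, 0.0], [0.293, -0.956, 0.0], [0.0, -0.0, -1.0]]
wrist_force: [-0.4, -0.8, -1.3]
gripper_width: 0.708
gripper_force: 0.0
```

>>> apply_moves([
  [[0, 0, 0], 0],
  [[0, 0, 0], 0],
  [[0, 0, 0], 0],
  [[0, 0, 0], 0],
  [[0, 0, 0], 0],
])

```text
time_s: 29.58
tcp_pos: [0.4574, 0.1132, -0.0008]
ee_rot: [[0.956, 0.293, 0.0], [0.293, -0.956, 0.0], [0.0, 0.0, -1.0]]
wrist_force: [0.0, -0.6, -0.3]
gripper_width: 0.491
gripper_force: 30.0
```

>>> apply_moves([
  [[0, 0, -0.012], 0],
  [[0, 0, -0.03], 0],
  [[0, 0, -0.035], 0],
  [[0, 0, -0.03], 0],
  [[0, 0, -0.012], 0],
])

```text
time_s: 30.0
tcp_pos: [0.4596, 0.1142, 0.1223]
ee_rot: [[0.956, 0.294, 0.007], [0.293, -0.956, 0.003], [0.007, -0.001, -1.0]]
wrist_force: [1.3, 1.1, -0.3]
gripper_width: 0.488
gripper_force: 30.0
```

>>> apply_moves([
  [[-0.003, 0.018, 0], 0],
  [[-0.0069, 0.0377, 0], 0],
  [[-0.0069, 0.0377, 0], 0],
  [[-0.0069, 0.0377, 0], 0],
  [[-0.0069, 0.0377, 0], 0],
])

```text
time_s: 30.42
tcp_pos: [0.4771, -0.0586, 0.1181]
ee_rot: [[0.956, 0.294, -0.0], [0.294, -0.956, 0.0], [-0.0, -0.0, -1.0]]
wrist_force: [-0.2, 0.0, -1.7]
gripper_width: 0.491
gripper_force: 30.0
```

>>> apply_moves([
  [[-0.0069, 0.0377, 0], 0],
  [[-0.0069, 0.0377, 0], 0],
  [[-0.0069, 0.0377, 0], 0],
  [[-0.0069, 0.0377, 0], 0],
  [[-0.0069, 0.0377, 0], 0],
])

```text
time_s: 30.83
tcp_pos: [0.4993, -0.2493, 0.1178]
ee_rot: [[0.956, 0.293, -0.001], [0.293, -0.956, 0.0], [-0.001, -0.001, -1.0]]
wrist_force: [1.7, 0.2, -0.9]
gripper_width: 0.488
gripper_force: 30.0
```

>>> apply_moves([
  [[-0.0069, 0.0377, 0], 0],
  [[-0.0069, 0.0377, 0], 0],
  [[-0.0069, 0.0377, 0], 0],
  [[-0.0069, 0.0377, 0], 0],
  [[-0.0035, 0.019, 0], 0],
])

```text
time_s: 31.25
tcp_pos: [0.5193, -0.4228, 0.117]
ee_rot: [[0.957, 0.29, -0.001], [0.29, -0.957, -0.0], [-0.001, 0.0, -1.0]]
wrist_force: [0.7, 0.2, -1.2]
gripper_width: 0.492
gripper_force: 30.0
```

>>> apply_moves([
  [[0, 0, 0], 0],
  [[0, 0, 0.025], 0],
  [[0, 0, 0.025], 0],
  [[0, 0, 0.015], 0],
  [[0, 0, 0.005], 0],
])

```text
time_s: 31.67
tcp_pos: [0.5173, -0.4169, 0.0442]
ee_rot: [[0.956, 0.292, -0.006], [0.292, -0.956, 0.004], [-0.005, -0.006, -1.0]]
wrist_force: [0.2, 1.2, -1.2]
gripper_width: 0.49
gripper_force: 30.0
```

>>> apply_moves([
  [[0, 0, 0], 0],
  [[0, 0, 0], 0],
  [[0, 0, 0], 0],
  [[0, 0, 0], 0],
])

```text
time_s: 32.0
tcp_pos: [0.5208, -0.4193, 0.0498]
ee_rot: [[0.956, 0.293, 0.003], [0.293, -0.956, -0.001], [0.002, 0.002, -1.0]]
wrist_force: [0.7, 0.2, -2.6]
gripper_width: 0.49
gripper_force: 30.0
```

```bash
python3 plan.py .5198 -.4185 .0055 17 180; python3 - <<'E'
from h import *
p=imaging.capture("wrist");cv2.imwrite("pics/w6.png",p["frame"])
E
```

```text
t 32.0 at [ 0.5208 -0.4193  0.0498] yaw 17.0 w 0.49 j [-25.  33.  -3.   0. -54. 132.]
turn 0.05 rows 1 | shift [-0.0007 -0.001   0.0443] rows 2 each [-0.00034 -0.00052  0.02216]
```

View pics/w6.png

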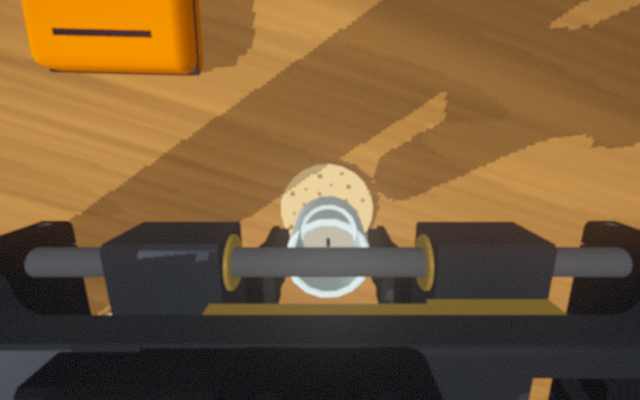

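The small cup's rim spans about rows 219–298. The coaster edge is at (281,203), (328,164) and (375,203), which is close to centred.

```bash
python3 rc.py .037 .05 -.0008 219 298 281 203 293 177 328 164 362 178 375 203
```

```text
coaster [ 0.5203 -0.419 ] [ 0.4  0.6 -0.6 -0.1  0.9] cup [ 0.5204 -0.4191] 0.0431 shift tool [-0.0001 -0.0002] down 0.0442
```

>>> apply_moves([
  [[0, 0, 0.015], 0],
  [[0, 0, 0.015], 0],
  [[0, 0, 0.008], 0],
  [[0, 0, 0.003], 0],
  [[0, 0, 0], 0],
])

```text
time_s: 32.52
tcp_pos: [0.5194, -0.4188, 0.0065]
ee_rot: [[0.956, 0.293, -0.001], [0.293, -0.956, 0.001], [-0.001, -0.001, -1.0]]
wrist_force: [-0.3, 0.1, -1.0]
gripper_width: 0.49
gripper_force: 30.0
```

>>> apply_moves([
  [[0, 0, 0], 0],
  [[0, 0, 0.001], 0],
  [[0, 0, 0.001], 0],
  [[0, 0, 0], 0],
  [[0, 0, 0], 0],
])

```text
time_s: 32.93
tcp_pos: [0.5199, -0.4191, 0.0055]
ee_rot: [[0.956, 0.293, 0.0], [0.293, -0.956, -0.0], [0.0, 0.0, -1.0]]
wrist_force: [-0.1, 0.3, -0.6]
gripper_width: 0.489
gripper_force: 30.0
```

>>> apply_moves([
  [[0, 0, 0.0005], 0],
  [[0, 0, 0], 0],
  [[0, 0, 0], 0],
])

```text
time_s: 33.18
tcp_pos: [0.52, -0.4191, 0.0052]
ee_rot: [[0.956, 0.293, 0.0], [0.293, -0.956, -0.0], [0.0, 0.001, -1.0]]
wrist_force: [-1.0, 0.7, 1.5]
gripper_width: 0.492
gripper_force: 30.0
```

>>> apply_moves([
  [[0, 0, 0], 0],
  [[0, 0, 0], 0],
  [[0, 0, 0], 0],
  [[0, 0, 0], 0],
  [[0, 0, 0], 0],
], hand=0.087)

```text
time_s: 33.6
tcp_pos: [0.5197, -0.419, 0.0045]
ee_rot: [[0.956, 0.293, -0.0], [0.293, -0.956, 0.0], [-0.0, -0.0, -1.0]]
wrist_force: [0.0, -0.0, 0.3]
gripper_width: 0.783
gripper_force: 0.0
```

>>> apply_moves([
  [[0, 0, 0], 0],
  [[0, 0, 0], 0],
  [[0, 0, 0], 0],
])

```text
time_s: 33.85
tcp_pos: [0.5197, -0.419, 0.0046]
ee_rot: [[0.956, 0.293, -0.0], [0.293, -0.956, 0.0], [-0.0, -0.0, -1.0]]
wrist_force: [-0.3, 0.3, -0.0]
gripper_width: 0.968
gripper_force: 0.0
```

>>> apply_moves([
  [[0, 0, -0.01], 0],
  [[0, 0, -0.03], 0],
  [[0, 0, -0.04], 0],
  [[0, 0, -0.04], 0],
  [[0, 0, -0.02], 0],
])

```text
time_s: 34.27
tcp_pos: [0.5218, -0.4208, 0.1517]
ee_rot: [[0.956, 0.294, 0.007], [0.294, -0.956, -0.006], [0.005, 0.008, -1.0]]
wrist_force: [0.4, -0.8, 1.1]
gripper_width: 1.001
gripper_force: 0.0
```

>>> apply_moves([
  [[-0.03, 0.03, -0.01], 0],
  [[-0.03, 0.03, 0], 0],
  [[-0.03, 0.03, 0], 0],
  [[-0.02, 0.02, 0], 0],
  [[0, 0, 0], 0],
])

```text
time_s: 34.68
tcp_pos: [0.445, -0.5578, 0.1546]
ee_rot: [[0.958, 0.287, -0.0], [0.287, -0.958, -0.001], [-0.001, 0.001, -1.0]]
wrist_force: [0.6, 0.3, 0.1]
gripper_width: 1.001
gripper_force: 0.0
```

```bash
python3 - <<'E'
from h import *
ps=[imaging.capture(c) for c in("top","side")];s=r.sense();print(s["time_s"],s["tcp_pos"],s["gripper_width"])
G={"cup_round_large":(.376,.286),"cup_round_small":(.5195,-.419),"cup_square":(.357,-.311),"cup_hex":(.649,.082)}
for n,g in G.items():
    for p in ps:
        m=n.replace("cup","coaster")
        for k,z in((n,.006),(m,0)):
            try: x,f,b,_=fit([p],k,g,z0=z);print(k,x[:2].round(4),round(f,3),b)
            except Exception as e: print(k,"none")
t=ps[0]["frame"][90:330,140:520];u=ps[1]["frame"][110:320,240:480]
cv2.imwrite("pics/fin.png",np.hstack([cv2.resize(t,(480,303)),cv2.resize(u,(320,303))]))
E
```

```text
34.7833 [ 0.44731684 -0.55435904  0.15448338] 0.9979797705072222
cup_round_large [0.3745 0.2864] 0.064 [('cup_round_large', 0.66)]
coaster_round_large [0.3772 0.2859] 0.584 [('coaster_round_large', 0.7)]
cup_round_large [0.3748 0.2822] 0.06 [('cup_round_large', 0.74)]
coaster_round_large [0.3763 0.2804] 0.511 [('coaster_round_large', 0.48)]
cup_round_small [ 0.5221 -0.4208] 0.147 [('cup_round_small', 0.59)]
coaster_round_small none
cup_round_small [ 0.5201 -0.4205] 0.124 [('cup_round_small', 0.67)]
coaster_round_small [ 0.5172 -0.4216] 0.482 [('coaster_round_small', 0.63)]
cup_square none
coaster_square none
cup_square [ 0.357  -0.3141] 0.044 [('cup_square', 0.65)]
coaster_square [ 0.357  -0.3146] 0.595 [('coaster_square', 0.88)]
cup_hex [0.6472 0.0817] 0.054 [('cup_hex', 0.98)]
coaster_hex [0.6476 0.0842] 0.607 [('coaster_hex', 0.78)]
cup_hex [0.6465 0.0762] 0.072 [('cup_hex', 0.8)]
coaster_hex [0.6467 0.0776] 0.528 [('coaster_hex', 0.57)]
```

View pics/fin.png

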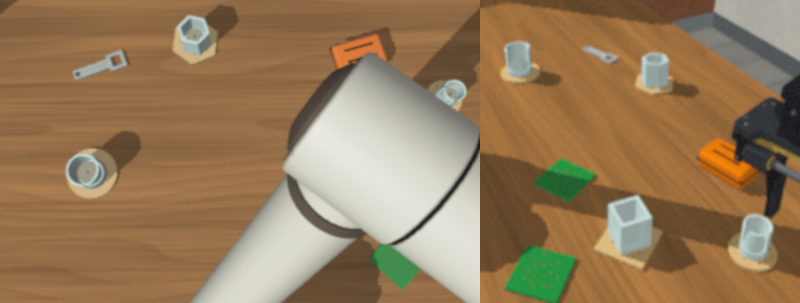

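The final picture shows all four cups upright on their matching coasters, about 3 mm off centre at most. The case and opener look undisturbed and the gripper is clear.

```bash
python3 -c "
from station import r
print(r.finish_job())"
```

```text
the job is handed in; nothing more can be done
None
```

All four votive cups stand upright on their matching cork coasters, within about 3 mm of centre by the camera fits; they are released, the case and opener were left alone, and the job is handed in at about 35 s.

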